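Light the specimen and release the microscope camera

ROBOT

A 7-joint arm with a two-finger parallel gripper is mounted at the origin on the work surface. World frame = base frame: x ahead of the robot, y to its left, z up, the work surface at z = 0. Lengths are in m, angles in degrees, forces in N, time in s.
With the tool pointing down it reaches from about 0.425 to 0.95 m from the base axis. Payload 4.7 kg.
Tool frame: the origin (TCP) lies on the centre line of the jaws, within the pads' length; the fingertips stand r.tcp_to_tips ahead of it and the grasp point (between the pads) lies 3 mm ahead of it (r.tcp_to_tips is the distance from the TCP to the fingertips, in m); z points along the fingers, y is the line along which they close (so a half turn about z gives the same grasp; the last joint's range is limited). The gripper opens to 85 mm and grips with 20 to 120 N. Pads are 22 mm wide; open, the fingers measure 114 mm over their backs; the gripper's body (76 mm by 85 mm) begins 54 mm behind the grasp point. The pads swing forward as they close: fully open they stand 13 mm farther back than shut.
Start: joints at [65.323, 26.849, -2.785, 87.806, 1.381, 65.374, -4.715], TCP at [0.264, -0.621, 0.253] pointing down, gripper open.
Joint ranges: [-148.3, 148.3], [-19.14, 114.17], [-79.39, 73.82], [5.75, 140.21], [-59.74, 239.74], [12.07, 113.84], [-152.46, 152.46]. Speed limits (degrees/s): [147.25, 147.25, 180, 180, 180, 180, 180].

INTERFACE

Orientations are given as [roll, pitch, yaw] about the fixed x, y, z axes, in that order (R = Rz(yaw) Ry(pitch) Rx(roll)).
In Python, from bench import r gives the robot as it stands.
- The arm moves only by the tool arm_command, never from a script. Its argument "deltas" is a list of rows, each an object of numbers: "tx", "ty", "tz": the shift along the tool's x, y, z in mm; "turn": the turn about the tool's z in degrees; "grip": the finger opening in mm, from 0 to 85.4. A call has exactly 8 rows; each row shifts and turns the commanded pose from where the row before left it, along the tool's axes as they then stand; what a row does not reach is not made up. A row lasts 1/10 s, in which the tool goes at most 50 mm and 8.59 degrees, less where a joint would pass 70% of its speed; a pose out of reach is approached as far as the arm can. A call with a gripper value outside its range is refused whole. The fingers move at their own pace and stop on an object; the grip force is fixed at half the most. Time passes only in rows, so rows that do not move let the fingers close, or fill a call up. It gives the time, the measured TCP pose, the force, the opening and the grip force at its end, in the units of the state.
- r.read_state(): the state, without advancing time (a new reading comes with each control period).
- r.grab_frame(name): name is "scene" or "top"; returns the picture (420x560x3 uint8, blue, green, red); there is no depth.
- r.calibration(name): a dict with "fx", "fy", "cx", "cy" (pixels), "R" (3x3) and "t" (3): a world point X has camera coordinates R X + t. Camera axes: x right, y down, z forward; pixel columns grow to the right and rows downward; lengths in m; the calibration is good to about 2 mm. A picture is of the moment at which its call begins. calibration takes no time and is no camera call.
- r.job_done(): hands the job in; it is judged then, once.
The state is a dict: "t": time; "qpos": joint angles; "qvel": joint speeds; "tau": joint torques, N m; "tcp_pos": TCP position; "ee_rot": TCP orientation; "ft_force": force on the tool from outside, world axes, zero at the start; "torque": the same for the moment, N m; "grip_width": opening from 0.0 (shut) to 1.0 (fully open); "finger_force": force on a finger pad.
Only numpy, scipy, OpenCV 4.12 (cv2) and the standard library are available. Lean on these libraries where they do the work, as an engineer would, in place of code of your own. Each camera call takes 0.05 s, during which the arm holds its last target. There are 200 camera calls.

TASK

Take a long-exposure picture of the specimen with the closed fingertips, in this order: press the raised end of the rocker switch down so that the light base is switched on, then push the wide bar key fully in so that it stays in (light from below), then press the round button of the camera remote fully down, hold it down for a good second and let it come up again. Do not press the small square key, do not press the round button before the light is set, and do not lift, tip or push away the remote, the dish or anything else standing on the bench.

Things in the scene. Friction and masses are not known exactly. Their poses are not given: they have to be found in the camera images.
- light_base: white fixed box, 260 (x) x 300 (y) x 45 mm high, origin at the centre of its underside, +x away from the robot (within 0.3 rad). On its top, nearest the robot, a row of three 66 x 76 x 6 mm switch plates, 95 mm apart along y, order varying. Its far half has the dish under a camera barrel (36 mm wide, 113 to 195 mm above the bench) on a 200 mm post at the far left (+x, +y) corner.
- rocker (a joint): tilt of the rocker switch in rad: -0.15 off, +0.15 on (the hard stops). It starts off or within 0.03 of it. It is held by friction and stays where it is left; about 3 N on the raised end moves it.
- rocker_on_end (a point): point on top of the rocker's raised end, 19 mm from the pivot, moving with it. The rocker is a black shallow V, 57 mm long (light base's x), 34 mm wide, pivoting at mid-plate. The end away from the robot, with a thin white bar, stands up at the start; pressed down (on), this point sinks about 6 mm and that half lies level, 61 mm above the bench.
- wide_key (a joint): travel of the wide bar key in m: 0 out, 0.006 fully in (hard stop). It slides straight down and stays where it is left; about 2.5 N moves it.
- wide_key_top (a point): centre of the top face of the wide black bar key, 26 (x) x 64 (y) mm, 60 mm above the bench when out; it moves with the key. Axes as the light base.
- square_key (a joint): travel of the small square key in m, like the wide key: 0 out, 0.006 in. To be left out.
- square_key_top (a point): centre of the top face of the small square black key, 26 x 26 mm, 60 mm above the bench. Not to be pressed.
- remote: loose camera remote, a grey disc 84 mm in diameter, its housing 30 mm high, 0.35 kg, on a rubber foot, standing to the left or right of the light base. Origin at the centre of its underside, z up.
- shutter (a joint): travel of the remote's round button in m: 0 up, 0.006 fully down (hard stop). Spring return: 1.2 N starts it, 4 N holds it fully down.
- shutter_top (a point): centre of the top face of the round black button in the middle of the remote, 34 mm in diameter, 38 mm above the bench when up; it moves with the button.
- petri_dish: loose glass dish with the specimen, 90 mm in diameter, 15 mm high, on the light disc of the light base. Origin at the centre of its underside. Leave it alone.
- jar: loose glass jar, 68 mm in diameter, 85 mm high, on the bench on the other side of the light base from the remote. Origin at the centre of its underside. Leave it alone.
- beaker: loose clear plastic beaker, 70 mm in diameter, 70 mm high, beside the far half of the light base, on the right (-y). Origin at the centre of its underside. Leave it alone.
- slide_box: loose wooden box for slides, 85 x 60 x 30 mm high, beside the far half of the light base, on the left (+y). Origin at the centre of its underside. Leave it alone.

How it is judged:
By the outcome, as a careful person would: the job done as asked, in the order asked, and still so for the second after the job is handed in, with the robot touching nothing.
It also fails if it takes over 54 s, if anything falls off the work surface, if the arm or the gripper's body presses on something with over 40 N, if the wrist force passes 120 N, or if a joint passes its speed limit or range.

## Working session

There is one attempt and no reset: what is moved stays moved. The work goes in short steps, Python scripts to look and compute and a tool call to move; the robot and the scene stay as the last step left them, time stands still between calls to the robot, and variables do not carry over. Pictures are saved under pics/ and viewed, at most 10 in all, crops included, and the job is handed in when it is done.

Besides the shell and the picture viewer there is one more tool, called after "Emit:" as name(argument=value, ...) on one line, values as JSON. arm_command: Moves the arm, as the interface text tells. Its arguments: {"type":"object","properties":{"deltas":{"type":"array","items":{"type":"object","properties":{"tx":{"type":"number"},"ty":{"type":"number"},"tz":{"type":"number"},"turn":{"type":"number"},"grip":{"type":"number"}}}}},"required":["deltas"]}

```bash
mkdir -p pics; ls
python3 - <<'E'
from bench import r
import cv2,numpy as np
for n in("scene","top"):
    cv2.imwrite(f"pics/{n}0.png",r.grab_frame(n)); c=r.calibration(n)
    print(n,c["fx"],c["cx"],c["cy"],-np.array(c["R"]).T@np.array(c["t"]))
s=r.read_state();print(s["t"],s["tcp_pos"],s["ee_rot"],s["ft_force"],r.tcp_to_tips)
E
```

```text
pics
scene 401.79006672778695 281.7229909479205 205.0822130997367 [ 1.07858367 -0.04128779  0.81641941]
top 386.40142626251316 277.4512931508261 208.10475330285055 [ 0.48177839 -0.00237991  0.90490531]
0.1 [ 0.26380256 -0.62080191  0.25239015] [-1.79901947e+02  2.84310782e-03  2.30228761e+01] [ 0.31421612 -0.49447833 -0.48369279] 0.022
```

View pics/scene0.png

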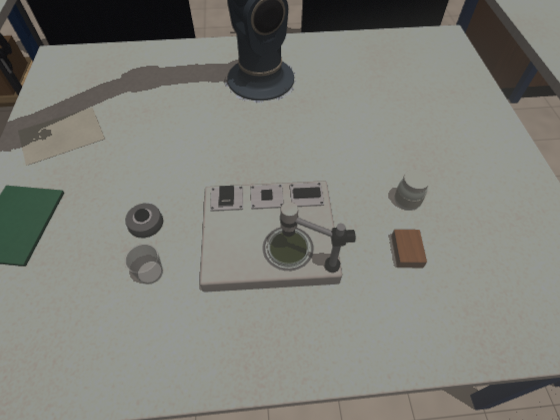

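View pics/top0.png

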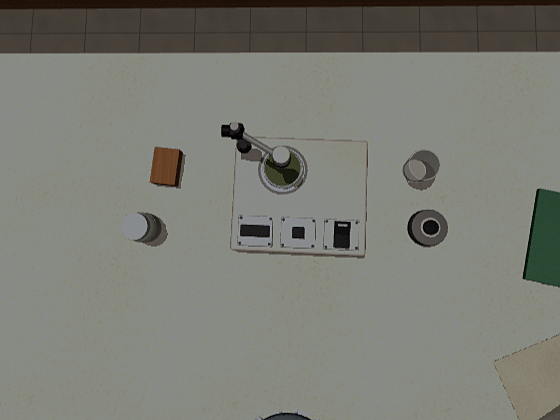

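The top view shows the wide key at about (255,231), the square key at (298,233) and the rocker at (342,235). The remote is at (430,228), the jar at (140,227) and the beaker at (421,170). In the scene view the same items are mirrored, with the rocker at (227,195), the wide key at (306,193) and the remote at (144,219).

```bash
cat > h.py <<'E'
import cv2,numpy as np
from bench import r
def ray(n,u,v,z):
    c=r.calibration(n);R=np.array(c["R"]);o=-R.T@np.array(c["t"])
    d=R.T@np.array([(u-c["cx"])/c["fx"],(v-c["cy"])/c["fy"],1]);return o+d*(z-o[2])/d[2]
def blobs(n,box,th,z,amin=30):
    im=cv2.cvtColor(r.grab_frame(n),cv2.COLOR_BGR2GRAY);x0,y0,x1,y1=box
    m=(im[y0:y1,x0:x1]<th).astype(np.uint8)
    for c in cv2.findContours(m,cv2.RETR_EXTERNAL,cv2.CHAIN_APPROX_NONE)[0]:
        if cv2.contourArea(c)<amin: continue
        (u,v),wh,a=cv2.minAreaRect(c.reshape(-1,2)+np.array([x0,y0]))
        p=[ray(n,*q,z) for q in cv2.boxPoints(((u,v),(wh[0]+1,wh[1]+1),a))]
        print(n,round(u,1),round(v,1),"ctr",ray(n,u,v,z).round(4),"sides",round(np.linalg.norm(p[0]-p[1]),4),round(np.linalg.norm(p[1]-p[2]),4),"ang",round(np.degrees(np.arctan2(*(p[1]-p[0])[1::-1])),1))
E
python3 - <<'E'
from h import *
blobs("top",(236,214,362,250),50,.060)
blobs("scene",(210,182,330,208),50,.060)
print("shutter");blobs("top",(420,215,440,240),45,.038);blobs("scene",(130,208,155,228),45,.038)
for n,b in(("top",(228,210,370,262)),("top",(405,205,452,250)),("scene",(205,178,335,212)),("scene",(120,195,170,240))):
    im=r.grab_frame(n)[b[1]:b[3],b[0]:b[2]]
    globals().setdefault("L",[]).append(cv2.resize(im,(400,300) ,interpolation=cv2.INTER_CUBIC))
cv2.imwrite("pics/c1.png",np.vstack([np.hstack(L[:2]),np.hstack(L[2:])]))
E
```

```text
top 297.5 232.5 ctr [ 0.5087 -0.0167  0.06  ] sides 0.0262 0.0261 ang -89.3
top 254.5 230.5 ctr [0.5119 0.0774 0.06  ] sides 0.066 0.0262 ang -89.3
top 342.0 234.0 ctr [ 0.5067 -0.1132  0.06  ] sides 0.0368 0.0585 ang -89.3
shutter
top 430.3 227.3 ctr [ 0.5248 -0.3105  0.038 ] sides 0.034 0.0343 ang -44.9
```

View pics/c1.png

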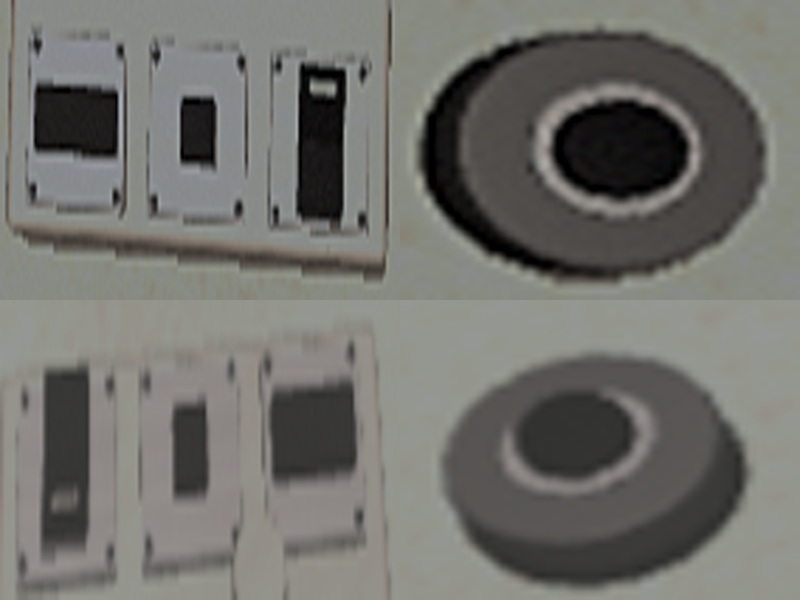

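The crop confirms the layout. The rocker's white bar is at its far end, which is raised, and the remote's button is clear. I'll check the top-view points in the scene camera, then start by turning square to the base and closing the fingers.

Run:
```python
from h import *
blobs("scene",(210,182,330,208),90,.060)
print("shutter");blobs("scene",(133,208,151,224),62,.038)
print("barrel top",ray("top",281,156,.195))
```

```text
scene 266.5 194.5 ctr [ 0.5102 -0.0183  0.06  ] sides 0.0285 0.0294 ang 84.6
scene 306.4 192.5 ctr [0.5131 0.0761 0.06  ] sides 0.0674 0.0332 ang 88.1
scene 226.0 195.5 ctr [ 0.5042 -0.1132  0.06  ] sides 0.0358 0.0587 ang 84.6
shutter
scene 141.5 214.5 ctr [ 0.5245 -0.3123  0.038 ] sides 0.0329 0.0344 ang 84.6
barrel top [0.64682773 0.01772296 0.195     ]
```

Emit:
arm_command(deltas=[{"turn":6.25,"grip":0},{"turn":6.25,"grip":0},{"turn":6.25,"grip":0},{"turn":6.25,"grip":0},{"tx":20,"ty":-40,"grip":0},{"tx":20,"ty":-40,"grip":0},{"tx":20,"ty":-40,"grip":0},{"tx":20,"ty":-40,"grip":0}])

```text
schema error: expected keys tx, ty, tz, turn, grip
```

Emit:
arm_command(deltas=[{"tx":0,"ty":0,"tz":0,"turn":6.25,"grip":0},{"tx":0,"ty":0,"tz":0,"turn":6.25,"grip":0},{"tx":0,"ty":0,"tz":0,"turn":6.25,"grip":0},{"tx":0,"ty":0,"tz":0,"turn":6.25,"grip":0},{"tx":20,"ty":-40,"tz":0,"turn":0,"grip":0},{"tx":20,"ty":-40,"tz":0,"turn":0,"grip":0},{"tx":20,"ty":-40,"tz":0,"turn":0,"grip":0},{"tx":20,"ty":-40,"tz":0,"turn":0,"grip":0}])

```text
t: 1.4
tcp_pos: [0.3502, -0.4625, 0.2535]
ee_rot: [180.0, -0.0, -2.0]
ft_force: [0.8, -0.7, 0.5]
grip_width: 0.0
finger_force: 0.0
```

Emit:
arm_command(deltas=[{"tx":20,"ty":-44,"tz":10,"turn":0,"grip":0},{"tx":20,"ty":-44,"tz":10,"turn":0,"grip":0},{"tx":20,"ty":-44,"tz":10,"turn":0,"grip":0},{"tx":20,"ty":-44,"tz":10,"turn":0,"grip":0},{"tx":20,"ty":-44,"tz":10,"turn":0,"grip":0},{"tx":20,"ty":-44,"tz":10,"turn":0,"grip":0},{"tx":20,"ty":-44,"tz":10,"turn":0,"grip":0},{"tx":20,"ty":-44,"tz":10,"turn":0,"grip":0}])

```text
t: 2.2
tcp_pos: [0.5224, -0.1161, 0.1734]
ee_rot: [180.0, -0.1, -2.0]
ft_force: [0.4, -0.4, 0.8]
grip_width: 0.004
finger_force: 0.0
```

Emit:
arm_command(deltas=[{"tx":0,"ty":0,"tz":20,"turn":0,"grip":0},{"tx":0,"ty":0,"tz":20,"turn":0,"grip":0},{"tx":0,"ty":0,"tz":20,"turn":0,"grip":0},{"tx":0,"ty":0,"tz":0,"turn":0,"grip":0},{"tx":0,"ty":0,"tz":0,"turn":0,"grip":0},{"tx":0,"ty":0,"tz":0,"turn":0,"grip":0},{"tx":0,"ty":0,"tz":0,"turn":0,"grip":0},{"tx":0,"ty":0,"tz":0,"turn":0,"grip":0}])

```text
t: 3.0
tcp_pos: [0.5221, -0.118, 0.1142]
ee_rot: [180.0, -0.1, -2.0]
ft_force: [-0.6, -0.8, 0.2]
grip_width: 0.002
finger_force: 0.0
```

Emit:
arm_command(deltas=[{"tx":2,"ty":-4,"tz":7,"turn":0,"grip":0},{"tx":0,"ty":0,"tz":7,"turn":0,"grip":0},{"tx":0,"ty":0,"tz":6,"turn":0,"grip":0},{"tx":0,"ty":0,"tz":2,"turn":0,"grip":0},{"tx":0,"ty":0,"tz":2,"turn":0,"grip":0},{"tx":0,"ty":0,"tz":2,"turn":0,"grip":0},{"tx":0,"ty":0,"tz":2,"turn":0,"grip":0},{"tx":0,"ty":0,"tz":0,"turn":0,"grip":0}])

```text
t: 3.8
tcp_pos: [0.5243, -0.1139, 0.0854]
ee_rot: [180.0, -0.1, -2.0]
ft_force: [0.1, 0.3, 0.7]
grip_width: 0.001
finger_force: 0.3
```

Emit:
arm_command(deltas=[{"tx":0,"ty":0,"tz":1,"turn":0,"grip":0},{"tx":0,"ty":0,"tz":1,"turn":0,"grip":0},{"tx":0,"ty":0,"tz":1,"turn":0,"grip":0},{"tx":0,"ty":0,"tz":0.5,"turn":0,"grip":0},{"tx":0,"ty":0,"tz":0,"turn":0,"grip":0},{"tx":0,"ty":0,"tz":0,"turn":0,"grip":0},{"tx":0,"ty":0,"tz":0,"turn":0,"grip":0},{"tx":0,"ty":0,"tz":0,"turn":0,"grip":0}])

```text
t: 4.6
tcp_pos: [0.5246, -0.1139, 0.083]
ee_rot: [180.0, -0.1, -2.0]
ft_force: [-0.8, 0.5, 8.0]
grip_width: 0.001
finger_force: 4.6
```

The force reads 8 N with the tips at 61 mm, so the rocker is at its stop. I'll press slightly more, then lift.

Emit:
arm_command(deltas=[{"tx":0,"ty":0,"tz":0.5,"turn":0,"grip":0},{"tx":0,"ty":0,"tz":0.5,"turn":0,"grip":0},{"tx":0,"ty":0,"tz":0,"turn":0,"grip":0},{"tx":0,"ty":0,"tz":0,"turn":0,"grip":0},{"tx":0,"ty":0,"tz":0,"turn":0,"grip":0},{"tx":0,"ty":0,"tz":0,"turn":0,"grip":0},{"tx":0,"ty":0,"tz":0,"turn":0,"grip":0},{"tx":0,"ty":0,"tz":0,"turn":0,"grip":0}])

```text
t: 5.4
tcp_pos: [0.5247, -0.1139, 0.0829]
ee_rot: [180.0, -0.1, -2.0]
ft_force: [-2.4, 2.4, 15.8]
grip_width: 0.001
finger_force: 8.2
```

Emit:
arm_command(deltas=[{"tx":0,"ty":0,"tz":-5,"turn":0,"grip":0},{"tx":0,"ty":0,"tz":-10,"turn":0,"grip":0},{"tx":0,"ty":0,"tz":-15,"turn":0,"grip":0},{"tx":-5,"ty":-39,"tz":0,"turn":0,"grip":0},{"tx":-5,"ty":-38,"tz":0,"turn":0,"grip":0},{"tx":-5,"ty":-38,"tz":0,"turn":0,"grip":0},{"tx":-4,"ty":-38,"tz":0,"turn":0,"grip":0},{"tx":0,"ty":-38,"tz":0,"turn":0,"grip":0}])

```text
t: 6.2
tcp_pos: [0.51, 0.0785, 0.1107]
ee_rot: [179.9, 0.1, -2.0]
ft_force: [0.9, 0.3, -0.0]
grip_width: 0.0
finger_force: 0.0
```

Run:
```python
from h import *
L=[]
for n,b in(("scene",(195,170,345,282)),("top",(225,130,375,262))):
    L.append(cv2.resize(r.grab_frame(n)[b[1]:b[3],b[0]:b[2]],(400,320),interpolation=cv2.INTER_CUBIC))
cv2.imwrite("pics/c2.png",np.hstack(L));s=r.read_state();print(s["tcp_pos"],s["ft_force"])
```

```text
[0.51064523 0.08382433 0.11114358] [-0.27904363  0.18779971 -0.13712763]
```

View pics/c2.png

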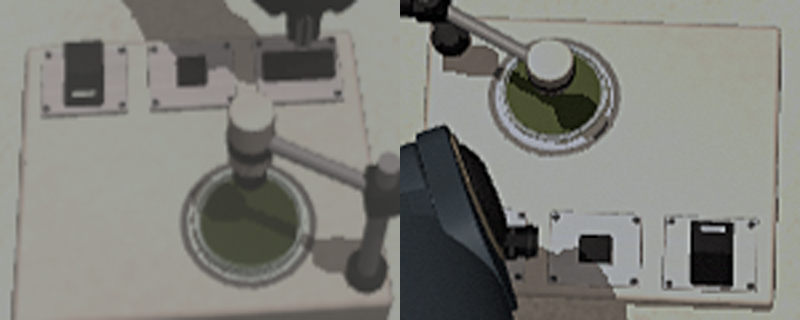

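The picture shows the rocker's far half now level (crop about 84,75) and the fingers above the wide key. I'll centre on the key and press it.

Emit:
arm_command(deltas=[{"tx":2,"ty":6,"tz":0,"turn":0,"grip":0},{"tx":0,"ty":0,"tz":8,"turn":0,"grip":0},{"tx":0,"ty":0,"tz":8,"turn":0,"grip":0},{"tx":0,"ty":0,"tz":8,"turn":0,"grip":0},{"tx":0,"ty":0,"tz":2,"turn":0,"grip":0},{"tx":0,"ty":0,"tz":2,"turn":0,"grip":0},{"tx":0,"ty":0,"tz":2,"turn":0,"grip":0},{"tx":0,"ty":0,"tz":2,"turn":0,"grip":0}])

```text
t: 7.1
tcp_pos: [0.5129, 0.0713, 0.0789]
ee_rot: [180.0, 0.0, -2.0]
ft_force: [-1.3, -1.7, 2.8]
grip_width: 0.005
finger_force: 1.2
```

Emit:
arm_command(deltas=[{"tx":0,"ty":0,"tz":1,"turn":0,"grip":0},{"tx":0,"ty":0,"tz":1,"turn":0,"grip":0},{"tx":0,"ty":0,"tz":1,"turn":0,"grip":0},{"tx":0,"ty":0,"tz":0.5,"turn":0,"grip":0},{"tx":0,"ty":0,"tz":0,"turn":0,"grip":0},{"tx":0,"ty":0,"tz":0,"turn":0,"grip":0},{"tx":0,"ty":0,"tz":0,"turn":0,"grip":0},{"tx":0,"ty":0,"tz":0,"turn":0,"grip":0}])

```text
t: 7.9
tcp_pos: [0.5131, 0.0715, 0.0759]
ee_rot: [180.0, -0.0, -2.0]
ft_force: [-2.9, -0.5, 7.1]
grip_width: 0.002
finger_force: 3.8
```

Emit:
arm_command(deltas=[{"tx":0,"ty":0,"tz":0.5,"turn":0,"grip":0},{"tx":0,"ty":0,"tz":0.5,"turn":0,"grip":0},{"tx":0,"ty":0,"tz":0.5,"turn":0,"grip":0},{"tx":0,"ty":0,"tz":0,"turn":0,"grip":0},{"tx":0,"ty":0,"tz":0,"turn":0,"grip":0},{"tx":0,"ty":0,"tz":0,"turn":0,"grip":0},{"tx":0,"ty":0,"tz":0,"turn":0,"grip":0},{"tx":0,"ty":0,"tz":0,"turn":0,"grip":0}])

```text
t: 8.7
tcp_pos: [0.5132, 0.0715, 0.0757]
ee_rot: [180.0, -0.0, -2.0]
ft_force: [-6.5, -2.9, 18.3]
grip_width: 0.002
finger_force: 9.2
```

Emit:
arm_command(deltas=[{"tx":0,"ty":0,"tz":-5,"turn":0,"grip":0},{"tx":0,"ty":0,"tz":-15,"turn":0,"grip":0},{"tx":0,"ty":0,"tz":-20,"turn":0,"grip":0},{"tx":0,"ty":40,"tz":0,"turn":0,"grip":0},{"tx":0,"ty":40,"tz":0,"turn":0,"grip":0},{"tx":0,"ty":40,"tz":0,"turn":0,"grip":0},{"tx":0,"ty":40,"tz":0,"turn":0,"grip":0},{"tx":0,"ty":40,"tz":0,"turn":0,"grip":0}])

```text
t: 9.5
tcp_pos: [0.5066, -0.1295, 0.1139]
ee_rot: [-180.0, -0.1, -1.9]
ft_force: [0.6, 0.4, -0.3]
grip_width: 0.001
finger_force: 0.0
```

Emit:
arm_command(deltas=[{"tx":0,"ty":40,"tz":0,"turn":0,"grip":0},{"tx":0,"ty":40,"tz":0,"turn":0,"grip":0},{"tx":0,"ty":40,"tz":0,"turn":0,"grip":0},{"tx":0,"ty":30,"tz":0,"turn":0,"grip":0},{"tx":0,"ty":20,"tz":0,"turn":0,"grip":0},{"tx":0,"ty":10,"tz":0,"turn":0,"grip":0},{"tx":0,"ty":0,"tz":0,"turn":0,"grip":0},{"tx":0,"ty":0,"tz":0,"turn":0,"grip":0}])

```text
t: 10.3
tcp_pos: [0.5004, -0.3067, 0.1137]
ee_rot: [-179.9, -0.0, -1.9]
ft_force: [-0.2, 0.7, 0.7]
grip_width: -0.002
finger_force: 0.0
```

Run:
```python
from h import *
L=[]
for n,b in(("scene",(120,170,345,282)),("top",(225,130,475,262))):
    L.append(cv2.resize(r.grab_frame(n)[b[1]:b[3],b[0]:b[2]],(400,220),interpolation=cv2.INTER_CUBIC))
cv2.imwrite("pics/c3.png",np.hstack(L));s=r.read_state();print(s["tcp_pos"],s["ft_force"])
blobs("scene",(210,182,330,208),90,.060);blobs("top",(236,214,362,250),50,.060)
```

```text
[ 0.50051482 -0.30624457  0.11377378] [ 0.49601774 -0.89221499  0.26391638]
scene 266.5 194.5 ctr [ 0.5102 -0.0183  0.06  ] sides 0.0285 0.0294 ang 84.6
scene 306.5 193.0 ctr [0.5146 0.076  0.06  ] sides 0.0667 0.0267 ang 84.6
scene 226.0 195.0 ctr [ 0.5027 -0.1131  0.06  ] sides 0.036 0.0677 ang 84.6
top 297.5 232.5 ctr [ 0.5087 -0.0167  0.06  ] sides 0.0262 0.0261 ang -89.3
top 254.8 230.4 ctr [0.512  0.0767 0.06  ] sides 0.026 0.0644 ang -2.3
top 341.5 234.0 ctr [ 0.5067 -0.1121  0.06  ] sides 0.0347 0.0585 ang -89.3
```

View pics/c3.png

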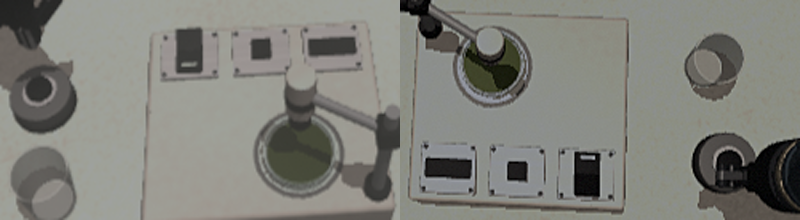

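The wide key now sits low and the square key is unchanged. The remote hasn't moved, and its button is at crop position about (727,155) in the top view. Next is the shutter button.

Emit:
arm_command(deltas=[{"tx":8,"ty":2,"tz":0,"turn":0,"grip":0},{"tx":8,"ty":2,"tz":0,"turn":0,"grip":0},{"tx":8,"ty":0,"tz":10,"turn":0,"grip":0},{"tx":0,"ty":0,"tz":15,"turn":0,"grip":0},{"tx":0,"ty":0,"tz":15,"turn":0,"grip":0},{"tx":0,"ty":0,"tz":5,"turn":0,"grip":0},{"tx":0,"ty":0,"tz":0,"turn":0,"grip":0},{"tx":0,"ty":0,"tz":0,"turn":0,"grip":0}])

```text
t: 11.3
tcp_pos: [0.5237, -0.3131, 0.0687]
ee_rot: [-180.0, 0.0, -2.0]
ft_force: [-0.1, 0.2, -0.8]
grip_width: -0.002
finger_force: 0.0
```

Emit:
arm_command(deltas=[{"tx":1,"ty":-2,"tz":2,"turn":0,"grip":0},{"tx":0,"ty":0,"tz":2,"turn":0,"grip":0},{"tx":0,"ty":0,"tz":2,"turn":0,"grip":0},{"tx":0,"ty":0,"tz":2,"turn":0,"grip":0},{"tx":0,"ty":0,"tz":2,"turn":0,"grip":0},{"tx":0,"ty":0,"tz":2,"turn":0,"grip":0},{"tx":0,"ty":0,"tz":2,"turn":0,"grip":0},{"tx":0,"ty":0,"tz":1,"turn":0,"grip":0}])

```text
t: 12.1
tcp_pos: [0.5249, -0.3112, 0.054]
ee_rot: [180.0, -0.0, -2.0]
ft_force: [-1.4, 1.3, 9.8]
grip_width: 0.004
finger_force: 4.8
```

Emit:
arm_command(deltas=[{"tx":0,"ty":0,"tz":0.5,"turn":0,"grip":0},{"tx":0,"ty":0,"tz":0,"turn":0,"grip":0},{"tx":0,"ty":0,"tz":0,"turn":0,"grip":0},{"tx":0,"ty":0,"tz":0,"turn":0,"grip":0},{"tx":0,"ty":0,"tz":0,"turn":0,"grip":0},{"tx":0,"ty":0,"tz":0,"turn":0,"grip":0},{"tx":0,"ty":0,"tz":0,"turn":0,"grip":0},{"tx":0,"ty":0,"tz":0,"turn":0,"grip":0}])

```text
t: 12.9
tcp_pos: [0.5249, -0.3111, 0.054]
ee_rot: [180.0, -0.0, -2.0]
ft_force: [-1.8, 0.2, 7.0]
grip_width: -0.004
finger_force: 3.4
```

Emit:
arm_command(deltas=[{"tx":0,"ty":0,"tz":0.3,"turn":0,"grip":0},{"tx":0,"ty":0,"tz":0,"turn":0,"grip":0},{"tx":0,"ty":0,"tz":0,"turn":0,"grip":0},{"tx":0,"ty":0,"tz":0,"turn":0,"grip":0},{"tx":0,"ty":0,"tz":0,"turn":0,"grip":0},{"tx":0,"ty":0,"tz":0,"turn":0,"grip":0},{"tx":0,"ty":0,"tz":-3,"turn":0,"grip":0},{"tx":0,"ty":0,"tz":-6,"turn":0,"grip":0}])

```text
t: 13.7
tcp_pos: [0.5249, -0.3111, 0.062]
ee_rot: [180.0, 0.0, -2.0]
ft_force: [0.6, 1.2, 0.1]
grip_width: 0.002
finger_force: 0.0
```

Emit:
arm_command(deltas=[{"tx":0,"ty":0,"tz":-10,"turn":0,"grip":0},{"tx":0,"ty":0,"tz":-20,"turn":0,"grip":0},{"tx":0,"ty":0,"tz":-25,"turn":0,"grip":0},{"tx":-20,"ty":20,"tz":-25,"turn":0,"grip":0},{"tx":-25,"ty":30,"tz":0,"turn":0,"grip":0},{"tx":-25,"ty":30,"tz":0,"turn":0,"grip":0},{"tx":0,"ty":0,"tz":0,"turn":0,"grip":0},{"tx":0,"ty":0,"tz":0,"turn":0,"grip":0}])

```text
t: 14.5
tcp_pos: [0.4513, -0.3895, 0.1424]
ee_rot: [180.0, -0.0, -2.1]
ft_force: [0.8, 1.6, 0.2]
grip_width: 0.003
finger_force: 0.0
```

Run:
```python
from h import *
cv2.imwrite("pics/s4.png",r.grab_frame("scene"));s=r.read_state();print(s["t"],s["tcp_pos"],s["ft_force"])
blobs("top",(420,215,440,240),45,.038);blobs("scene",(133,208,151,224),62,.038)
blobs("scene",(210,182,330,208),90,.060);blobs("top",(236,214,362,250),50,.060)
```

```text
14.55 [ 0.45243319 -0.38824133  0.14228117] [0.62343806 0.47196807 0.216625  ]
top 430.3 227.3 ctr [ 0.5248 -0.3105  0.038 ] sides 0.034 0.0343 ang -44.9
scene 141.5 214.5 ctr [ 0.5245 -0.3123  0.038 ] sides 0.0329 0.0344 ang 84.6
scene 266.5 194.5 ctr [ 0.5102 -0.0183  0.06  ] sides 0.0285 0.0294 ang 84.6
scene 306.4 193.3 ctr [0.5153 0.0758 0.06  ] sides 0.0667 0.0286 ang 88.2
scene 226.0 195.0 ctr [ 0.5027 -0.1131  0.06  ] sides 0.036 0.0677 ang 84.6
top 297.5 232.5 ctr [ 0.5087 -0.0167  0.06  ] sides 0.0262 0.0261 ang -89.3
top 254.8 230.4 ctr [0.512  0.0767 0.06  ] sides 0.026 0.0644 ang -2.3
top 341.5 234.0 ctr [ 0.5067 -0.1121  0.06  ] sides 0.0347 0.0585 ang -89.3
```

View pics/s4.png

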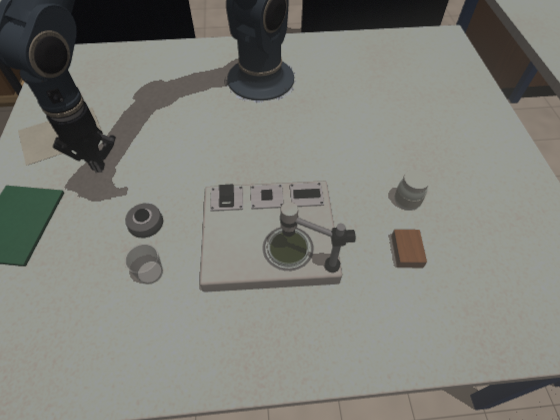

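The remote's button is back up at (141,214), and the remote and loose items are where they started. The rocker (226,195) and wide key (306,193) stay switched, and the arm is clear.

```bash
python3 -c "
from bench import r
print(r.job_done())"
```

```text
the job is handed in; nothing more can be done
None
```

The job is handed in: rocker pressed on, wide key pushed in, then the shutter held fully down about 1.4 s and released, with the square key and loose items unmoved. The dish showed no visible glow, so I judged the switches by contact force, tip height and the camera views.

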